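Check a stem spacer on the sprung length gauge

ROBOT

A 6-joint arm with a two-finger parallel gripper is mounted at the origin on the work surface. World frame = base frame: x ahead of the robot, y to its left, z up, the work surface at z = 0. Lengths are in m, angles in rad, forces in N, time in s.
With the tool pointing down it reaches from about 0.25 to 0.725 m from the base axis. Payload 9.7 kg.
Tool frame: the origin (TCP) lies at the very end of the fingers, on their centre line; the grasp point (between the pads) lies 19 mm behind it (manip.grasp_offset is the distance from the TCP to the grasp point, in m); z points along the fingers, y is the direction in which the jaws open and shut (so a half turn about z gives the same grasp; the last joint's range is limited). The gripper opens to 85 mm and grips with 20 to 120 N. Pads are 22 mm wide; open, the fingers measure 114 mm over their backs; the gripper's body (76 mm by 85 mm) begins 54 mm behind the grasp point. The pads swing forward as they close: fully open they stand 13 mm farther back than shut.
Start: joints at [-1.189, 0.087, 0.176, 1.66, 0, 1.571], TCP at [0.205, -0.51, 0.231] pointing down, gripper open.
Joint ranges: [-3.13, 3.13], [-0.85, 1.81], [-1.15, 1.24], [-2.2, 2.28], [-1.44, 1.52], [-3.14, 3.14]. Speed limits (rad/s): [2.22, 2.22, 2.57, 3.14, 3.14, 3.14].

INTERFACE

Orientations are given as a unit quaternion [x, y, z, w].
In Python, from bench import sensors, cams, workorder, manip gives the robot as it stands. The module is installed in compiled form; this text tells all that it offers.
- The arm moves only by the shell command python3 -m crank 'ROWS'. ROWS is JSON, a list of rows, each a list of 5 numbers: the shift along the tool's x, y, z in cm, then the turn about the tool's z in degrees, then the closure in counts, from 0 (fully open) to 255 (shut). In form: [[dx, dy, dz, turn, jaw], ...]. A call has 1 to 8 rows; each row is the pose to reach, as a shift and turn from the pose commanded when the call began, along the tool's axes at that moment; what a row does not reach only later rows make up. A row lasts 1/8 s, in which the tool goes at most 62.5 mm and 10.7 degrees, less where a joint would pass 70% of its speed; a pose out of reach is approached as far as the arm can. A call with a gripper value outside its range is refused whole. The fingers move at their own pace and stop on an object; the grip force is fixed at half the most. Time passes only in rows, so rows that repeat a pose let the fingers close. It gives the time, the measured TCP pose, the force and the opening at its end, in the units of the state.
- sensors.read_state(): the state, without advancing time (a new reading comes with each control period).
- cams.grab_frame(name): name is "side" or "top" or "wrist"; returns the picture (420x560x3 uint8, red, green, blue); there is no depth.
- cams.calibration(name): a dict with "fx", "fy", "cx", "cy" (pixels), "k1" (the pictures are not rectified: a ray, as slopes to the right and down, at radius r is drawn at 1 + k1 r^2 times it, then the intrinsics apply), "eye" and "attitude" of the camera in the world. Camera axes: x right, y down, z forward; pixel columns grow to the right and rows downward; lengths in m; the calibration is good to about 2 mm. A picture is of the moment at which its call begins: read the wrist's pose just before it. calibration takes no time and is no camera call; for the wrist camera it gives the pose at the moment of the call.
- workorder.finish_job(): hands the job in, once; it reports no verdict.
The state is a dict: "time_s": time; "joint_positions": joint angles; "dq": joint speeds; "joint_efforts": joint torques, N m; "tool_pos": TCP position; "tool_rot": TCP orientation; "wrist_force": force on the tool from outside, world axes, zero at the start; "moment": the same for the moment, N m; "width": opening from 0.0 (shut) to 1.0 (fully open).
Only numpy, scipy, OpenCV 4.12 (cv2) and the standard library are available. Lean on these libraries where they do the work, as an engineer would, in place of code of your own. Each camera call takes 0.05 s, during which the arm holds its last target.

TASK

Slide the tubular stem spacer over the gauge's knob and fully home on its spigot, up against the shoulder, and let go of it. Then pull the sprung rod out by its knob until the raised mark ring has just fully come out of the spacer, its inner edge flush with the spacer's outer rim, and finish while still holding the rod steady there. Leave the throttle, the hub cover and the headlight lens where they lie.

Things in the scene. Friction and masses are not known exactly. Their poses are not given: they have to be found in the camera images.
- gauge: Length gauge fixed to the worktop: base plate 200 x 70 mm, 12 mm thick (from -55 to 145 mm along x), with an aluminium block at one end (top 98 mm high) out of which a level spigot points, and a sprung 10 mm rod with a knob out of that. Origin on the worktop straight below the shoulder face; x axis: the way the spigot and rod point and the rod is pulled; z up.
- shoulder (a point): Centre of the shoulder face (44 mm disc), on the common axis of spigot, rod and knob, 75 mm above the worktop; axes as the gauge's. From it the steel spigot runs 46 mm along x, 26 mm in diameter, its end chamfered 3 mm. The spacer is home when its centre is 25 mm from here along x.
- mark (a point): Inner edge of the mark ring on the rod, on the axis: a raised dark steel ring 15 mm in diameter and 4 mm wide, hidden inside at the start. At the mark this point lies 50 mm from the shoulder along x, in the plane of the seated spacer's outer rim, with the ring just outside.
- rod (a joint): How far the rod is pulled out, in m: 0 as the spring leaves it, 0.055 at the mark (inner edge of the ring flush with the outer rim of the seated spacer), 0.085 at its end stop. The spring pulls back with about 4 N at 0 and 10 N at the mark, and draws the rod in again whenever it is let go.
- knob: Black plastic knob fixed on the end of the rod, on the gauge's axis: a grip 18 mm in diameter and 28 mm long, with a flange 24 mm in diameter and 6 mm long at its outer end (passes through the spacer's bore). Origin at the middle of the 28 mm grip, on the axis; x axis as the gauge's. With the rod in it stands 89 mm from the shoulder, its outer end 109 mm.
- spacer: Stem spacer: a plain anodized aluminium tube, outer diameter 38 mm, bore 29 mm, length 50 mm, about 60 g; both ends alike. Origin at its centre, x axis along the tube. It starts lying level in the V cradle, its axis about 45 mm above the worktop.
- cradle: Grey plastic V cradle fixed to the worktop that holds the spacer at the start: foot 60 x 50 mm and 6 mm thick; the V above it is 40 mm long (along its x axis, as the spacer's) and at most 36 mm wide, narrower than the spacer, its top 33 mm above the worktop. Origin at the middle of its underside.
- throttle: Bystander: black twist throttle lying on its side, 97 mm long along its x axis, at most 46 mm in diameter. Origin on its underside. Leave it alone.
- hub_cover: Bystander: round aluminium hub motor cover, 130 mm in diameter and 16 mm high, lying flat. Origin at the middle of its underside. Leave it alone.
- lens: Bystander: clear acrylic headlight lens, 70 mm in diameter and 22 mm high, lying flat. Origin at the middle of its underside. Leave it alone.
There are look-alikes about, which are no part of the job. Leave any orange or turquoise look-alike of the spacer alone.

How it is judged:
By the outcome, as a careful person would: the job done as asked, in the order asked, and still so for the second after the job is handed in, while the arm keeps its last pose, push and grip.
It also fails if it takes over 56 s, if anything falls off the work surface, if the arm or the gripper's body presses on something with over 40 N, if the wrist force passes 120 N, or if a joint passes its speed limit or range.

## Working session

There is one attempt and no reset: what is moved stays moved. The work goes in short steps, Python scripts to look and compute and a shell command to move; the robot and the scene stay as the last step left them, time stands still between calls to the robot, and variables do not carry over. Pictures are saved under pics/ and viewed, and the job is handed in when it is done.

```bash
mkdir -p pics; ls
python3 - <<'E'
from bench import sensors,cams,workorder,manip
import cv2
s=sensors.read_state();print(s)
print(manip.grasp_offset,[x for x in dir(manip) if x[0]!='_'])
for n in ("side","top","wrist"):
    print(n,cams.calibration(n))
    cv2.imwrite(f"pics/{n}0.png",cams.grab_frame(n)[:,:,::-1])
E
```

```text
pics
{'time_s': 0.0, 'joint_positions': array([-1.18900453e+00,  8.74507724e-02,  1.75148169e-01,  1.65979335e+00,
       -2.40176839e-05,  1.57075799e+00]), 'dq': array([-3.57454657e-04,  4.72838159e-04,  4.19443045e-05, -1.96470764e-03,
       -1.55947316e-04,  8.48552725e-04]), 'joint_efforts': array([ 1.32269747e-04, -5.20385957e+01,  4.64804471e+01,  1.63541478e-02,
       -1.01699211e-04, -8.63752632e-06]), 'tool_pos': array([ 0.20483197, -0.51019553,  0.23059538]), 'tool_rot': array([ 9.81830797e-01,  1.89757381e-01, -1.35073030e-04, -6.35732522e-04]), 'wrist_force': array([0.10800698, 0.12692216, 0.19821066]), 'moment': array([-0.00469666, -0.00204594,  0.0050303 ]), 'width': 0.9999441442237275}
0.0187 ['PlanningError', 'grasp_offset']
side {'fx': 421.3739316742766, 'fy': 421.3739316742766, 'cx': 281.03430990819356, 'cy': 203.830451669469, 'k1': -0.09321823715870864, 'eye': array([ 0.37990915, -0.75042277,  0.49514484]), 'attitude': array([ 0.85953173, -0.12182494,  0.06087554, -0.49260334])}
top {'fx': 432.5410117660207, 'fy': 432.5410117660207, 'cx': 278.41999616752537, 'cy': 208.29220527451406, 'k1': -0.03366301315941472, 'eye': array([ 0.44200481, -0.02859572,  1.03976203]), 'attitude': array([ 0.71365733, -0.69740123,  0.04894087, -0.04392637])}
wrist {'fx': 313.30725109081567, 'fy': 313.30725109081567, 'cx': 280.83657612101143, 'cy': 205.36215768464757, 'k1': 0.010024590622069358, 'eye': array([ 0.27572669, -0.48147574,  0.37248668]), 'attitude': array([ 0.81873119, -0.55371608, -0.0854223 ,  0.12562149])}
```

View pics/side0.png

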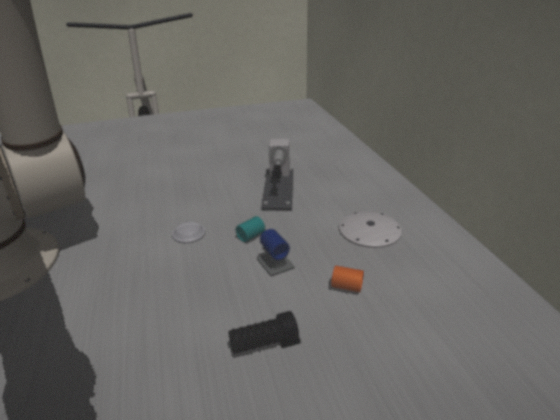

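View pics/top0.png

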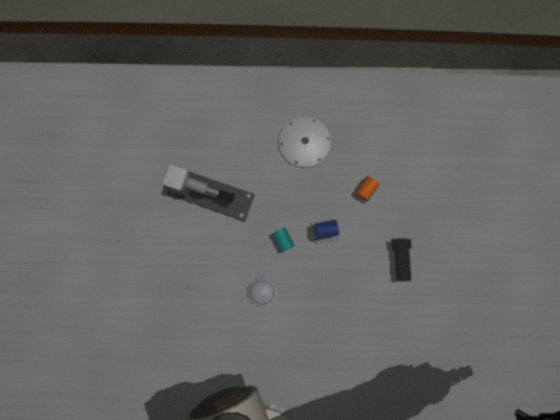

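View pics/wrist0.png

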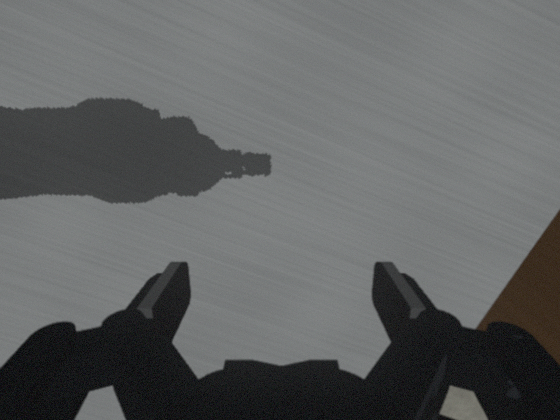

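Candidates for the spacer, in top-view pixels: blue tube on the cradle (326,230), turquoise (283,239), orange (367,188). The blue one in the V cradle fits the description. I'll check it in a close crop.

```bash
cat > h.py <<'E'
from bench import sensors,cams
import numpy as np,cv2
from scipy.spatial.transform import Rotation as R
def KD(c): return np.array([[c['fx'],0,c['cx']],[0,c['fy'],c['cy']],[0,0,1.]]),np.array([c['k1'],0,0,0.])
def ray(c,uv):
    K,D=KD(c);p=cv2.undistortPoints(np.array([[uv]],float),K,D)[0,0]
    d=R.from_quat(c['attitude']).apply([p[0],p[1],1]);return c['eye'],d
def onz(c,uv,z):
    e,d=ray(c,uv);return e+d*(z-e[2])/d[2]
def proj(c,P):
    K,D=KD(c);r=R.from_quat(c['attitude']).inv();P=np.atleast_2d(P)
    q=r.apply(P-c['eye']);return cv2.projectPoints(q,np.zeros(3),np.zeros(3),K,D)[0][:,0]
def crop(img,x0,y0,x1,y1,s,name):
    cv2.imwrite('pics/'+name,cv2.resize(img[y0:y1,x0:x1],None,fx=s,fy=s,interpolation=cv2.INTER_CUBIC))
E
python3 - <<'E'
from h import *
i=cv2.imread('pics/top0.png');crop(i,150,150,350,270,4,'t1.png')
j=cv2.imread('pics/side0.png');crop(j,225,125,325,285,3.7,'s1.png')
E
```

```text
(no output)
```

View pics/t1.png

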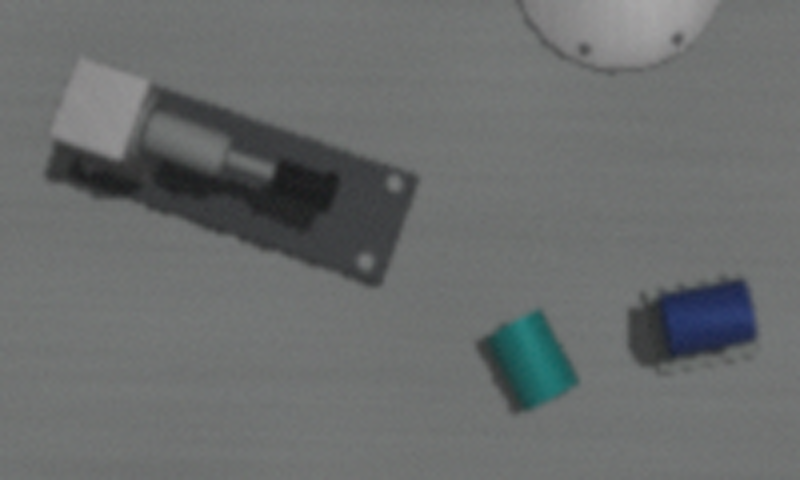

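View pics/s1.png

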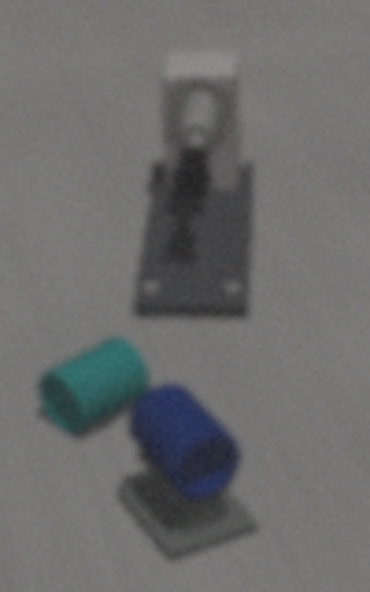

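Crop: the spacer is the blue tube on the grey cradle, crop (708,318), with the turquoise one beside it at (535,360). The gauge block is at the left, (105,108), with the knob at (305,188). Next I'll fit poses.

```bash
cat > fit.py <<'E'
from h import *
from scipy.optimize import least_squares
T=cams.calibration('top');S=cams.calibration('side')
t=lambda x,y:(150+(x-1.5)/4,150+(y-1.5)/4)
s=lambda x,y:(225+(x-1.4)/3.7,125+(y-1.4)/3.7)
g=[(T,t(418,177),(145,35,12)),(T,t(380,286),(145,-35,12)),(T,t(47,180),(-55,-35,12)),
   (T,t(338,190),(109,0,77)),
   (S,s(135,305),(145,-35,12)),(S,s(248,305),(145,35,12))]
def P(q,p):
    c,n=np.cos(q[2]),np.sin(q[2]);x,y,z=np.array(p)/1000;return np.array([q[0]+c*x-n*y,q[1]+n*x+c*y,z])
def res(q): return np.concatenate([proj(c,P(q,p))[0]-uv for c,uv,p in g])
for a in (0,1.5,-1.5,3):
    r=least_squares(res,[.4,.2,a],loss='soft_l1')
    print(r.cost,r.x,np.degrees(r.x[2]))
q=min((least_squares(res,[.4,.2,a]) for a in(0,1.5,-1.5,3)),key=lambda r:r.cost);print(q.fun.reshape(-1,2).round(1))
# spacer: top silhouette corners at height ~45 (widest) ends
cs=[t(661,293),t(743,281),t(757,343),t(671,356)]
w=[onz(T,u,.045) for u in cs];w=np.array(w);print(w.round(4),w.mean(0))
ax=(w[1]+w[2]-w[0]-w[3])/2;print(np.linalg.norm(ax),np.degrees(np.arctan2(ax[1],ax[0])))
b=[onz(T,u,.006) for u in []]
c=w.mean(0);print(proj(S,c),'side pred', (proj(S,c)[0]-[225,125])*3.7)
E
python3 fit.py
```

```text
6.124922251862859 [ 0.62224782  0.17321262 -1.86648385] -106.94164724690879
319.72731127995365 [ 0.58398983 -0.09344158  1.49868305] 85.86821340259104
6.124922251862884 [ 0.62224783  0.17321262 -1.86648386] -106.94164743962395
6.124922251862877 [0.62224782 0.17321262 4.41670145] 253.0583526512773
[[-0.5 -1. ]
 [-0.2 -0.7]
 [ 4.2  0.4]
 [-2.   0.7]
 [-0.8 -1. ]
 [-0.1 -1.1]]
[[ 0.5416 -0.1192  0.045 ]
 [ 0.5496 -0.1666  0.045 ]
 [ 0.5139 -0.1749  0.045 ]
 [ 0.5053 -0.1254  0.045 ]] [ 0.52760464 -0.14654588  0.045     ]
0.04920679497640232 -80.24243161594156
[[273.5686513  244.01199187]] side pred [179.70400982 440.34436991]
```

```bash
cat >> h.py <<'E'
def goto(P,yaw=None):
    s=sensors.read_state();r=R.from_quat(s['tool_rot']);M=r.as_matrix()
    y0=np.degrees(np.arctan2(M[1,0],M[0,0]))
    d=r.inv().apply(np.array(P)-s['tool_pos'])*100
    tn=0 if yaw is None else -((yaw-y0+180)%360-180)
    print('t',round(s['time_s'],2),'pos',s['tool_pos'].round(4),'yaw',y0.round(2),'zax',M[:,2].round(4),'rows d cm',d.round(2),'turn',round(tn,2),'w',round(s['width'],3),'F',s['wrist_force'].round(1))
E
python3 - <<'E'
from h import *
c=cams.calibration('wrist');print(R.from_quat(c['attitude']).as_matrix().round(3))
s=sensors.read_state();print(proj(c,s['tool_pos']),proj(c,s['tool_pos']+[0,0,.0187]))
goto([.54,-.225,.24],100)
E
```

```text
[[ 0.372 -0.885 -0.279]
 [-0.928 -0.355 -0.111]
 [-0.001  0.3   -0.954]]
[[281.61684877 265.50079416]] [[281.6918612 285.6987314]]
t 0.15 pos [ 0.2049 -0.5102  0.2308] yaw 21.87 zax [-4.e-04  9.e-04 -1.e+00] rows d cm [ 41.73 -13.99  -0.91] turn -78.13 w 1.004 F [-0.3  0.   0.3]
```

```bash
python3 -m crank '[[5.5,-1.8,-0.9,-10,0],[11,-3.6,-0.9,-20,0],[16.5,-5.4,-0.9,-30,0],[22,-7.2,-0.9,-40,0],[27.5,-9,-0.9,-50,0],[33,-11,-0.9,-60,0],[38,-12.8,-0.9,-70,0],[41.7,-14,-0.9,-78,0]]'
python3 - <<'E'
from h import *
goto([.54,-.225,.24],100)
i=cams.grab_frame('wrist')[:,:,::-1];cv2.imwrite('pics/w1.png',i)
goto([.54,-.225,.24],100)
E
```

```text
time_s: 1.15
tool_pos: [0.5411, -0.2233, 0.2399]
tool_rot: [0.641, 0.767, -0.0, -0.0]
wrist_force: [0.0, -0.9, 0.5]
width: 1.0
t 1.15 pos [ 0.5411 -0.2233  0.2399] yaw 100.25 zax [-5.e-04  3.e-04 -1.e+00] rows d cm [-0.15 -0.14 -0.01] turn 0.25 w 1.0 F [ 0.  -0.9  0.5]
t 1.2 pos [ 0.5435 -0.221   0.2391] yaw 100.72 zax [ 1.0e-04  1.6e-03 -1.0e+00] rows d cm [-0.33 -0.42 -0.09] turn 0.72 w 1.003 F [ 0.1  3.1 -1.3]
```

View pics/w1.png

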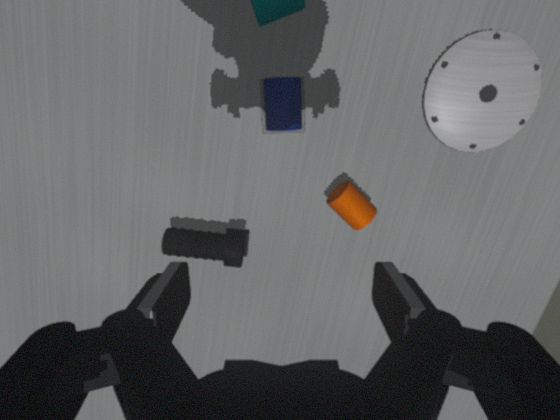

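```bash
python3 -m crank '[[1,0.2,3,0,0],[2,0.2,5,0,0],[2,0.2,7,0,0],[2,0.2,7,0,0],[2,0.2,7,0,0],[2,0.2,7,0,0]]'
python3 - <<'E'
from h import *
c=cams.calibration('wrist')
i=cams.grab_frame('wrist')[:,:,::-1];cv2.imwrite('pics/w2.png',i)
import pickle;pickle.dump(c,open('w2.pkl','wb'))
goto([.5276,-.1465,.026],100)
E
```

```text
time_s: 1.95
tool_pos: [0.5386, -0.2054, 0.1713]
tool_rot: [0.644, 0.765, 0.0, 0.001]
wrist_force: [0.5, 0.0, -0.6]
width: 1.004
t 2.0 pos [ 0.5386 -0.2053  0.1712] yaw 99.86 zax [ 1.2e-03 -5.0e-04 -1.0e+00] rows d cm [ 6.   -0.09 14.52] turn -0.14 w 0.999 F [-0.6 -0.   0.5]
```

View pics/w2.png

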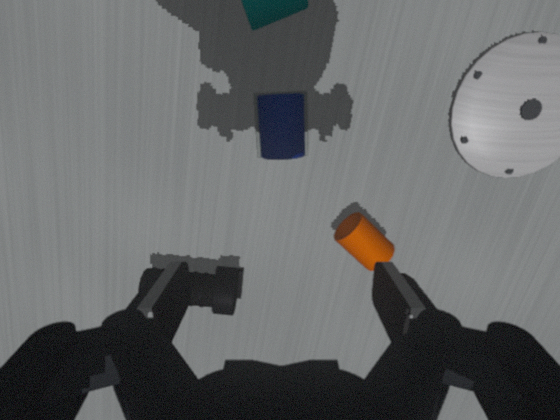

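Run:
```python
from h import *
import pickle
i=cv2.imread('pics/w2.png');crop(i,235,75,330,175,6,'w2c.png')
```

```text
(no output)
```

View pics/w2c.png

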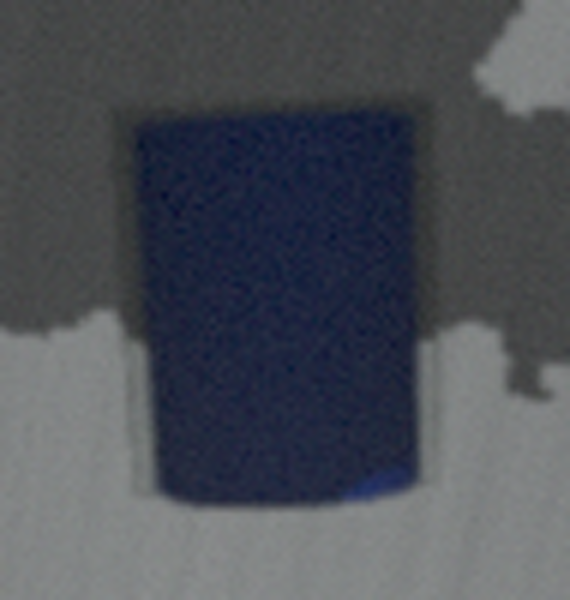

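```bash
cat >> h.py <<'E'
from scipy.optimize import minimize
def cyl(x,y,z,yaw,L,r,n=48):
    a=np.linspace(0,2*np.pi,n);c,s=np.cos(yaw),np.sin(yaw);o=[]
    for e in(-L/2,L/2):
        for t in a: o.append([x+c*e-s*r*np.cos(t),y+s*e+c*r*np.cos(t),z+r*np.sin(t)])
    return np.array(o)
def hull(c,P): return cv2.convexHull(proj(c,P).astype(np.float32))[:,0]
def render(c,P,x0,y0,w,h,k=8):
    m=np.zeros((h*k,w*k),np.uint8);H=((hull(c,P)-[x0,y0]+.5)*k*16).round().astype(np.int32)
    cv2.fillConvexPoly(m,H,255,shift=4);return cv2.resize(m,(w,h),interpolation=cv2.INTER_AREA)/255.
E
python3 - <<'E'
from h import *
import pickle
cw=pickle.load(open('w2.pkl','rb'));ct=cams.calibration('top')
V=[]
for n,c,b in(('w2',cw,(235,75,95,100)),('top0',ct,(305,212,45,36))):
    i=cv2.imread(f'pics/{n}.png').astype(float);x,y,w,h=b;p=i[y:y+h,x:x+w]
    v=p[:,:,0]-p[:,:,2];hi=np.percentile(v,92 if n=='w2' else 90)
    V.append((c,b,np.clip(v/np.median(v[v>hi*.5]),0,1)))
def f(q,vs): return sum(((render(c,cyl(q[0],q[1],.045,q[2],.05,.019),*b)-m)**2).sum()/m.sum() for c,b,m in vs)
for vs in(V[:1],V[1:],V):
    r=minimize(f,[.5276,-.1465,np.radians(99.8)],args=(vs,),method='Nelder-Mead',options=dict(initial_simplex=[[.5276,-.1465,1.74],[.533,-.1465,1.74],[.5276,-.14,1.74],[.5276,-.1465,1.8]],xatol=1e-5,fatol=1e-5))
    print(r.x.round(4),np.degrees(r.x[2]).round(2),r.fun.round(4))
E
```

```text
[ 0.5282 -0.1444  1.7892] 102.51 0.0419
[ 0.528  -0.1459  1.783 ] 102.16 0.0944
[ 0.5281 -0.1448  1.7808] 102.03 0.1468
```

Run:
```python
from h import *
goto([.5281,-.145,.0265],102.3)
```

```text
t 2.0 pos [ 0.5386 -0.2053  0.1712] yaw 99.86 zax [ 1.2e-03 -5.0e-04 -1.0e+00] rows d cm [ 6.13 -0.02 14.47] turn -2.44 w 0.999 F [-0.6 -0.   0.5]
```

```bash
python3 -m crank '[[3,0,2,-1.2,0],[5.5,0,5,-2.4,0],[6.1,0,8,-2.4,0],[6.1,0,11,-2.4,0],[6.1,0,13.5,-2.4,0],[6.1,0,14.5,-2.4,0],[6.1,0,14.5,-2.4,0]]'
python3 - <<'E'
from h import *
c=cams.calibration('wrist')
i=cams.grab_frame('wrist')[:,:,::-1];cv2.imwrite('pics/w3.png',i)
goto([.5281,-.145,.0265],102.3)
E
```

```text
time_s: 2.88
tool_pos: [0.5278, -0.145, 0.0254]
tool_rot: [0.627, 0.779, -0.0, -0.0]
wrist_force: [0.3, 0.1, 0.5]
width: 1.005
t 2.92 pos [ 0.5282 -0.1451  0.0261] yaw 102.27 zax [ 8.e-04 -2.e-04 -1.e+00] rows d cm [ 0.02 -0.01 -0.04] turn -0.03 w 0.997 F [ 0.3  0.4 -0.3]
```

View pics/w3.png

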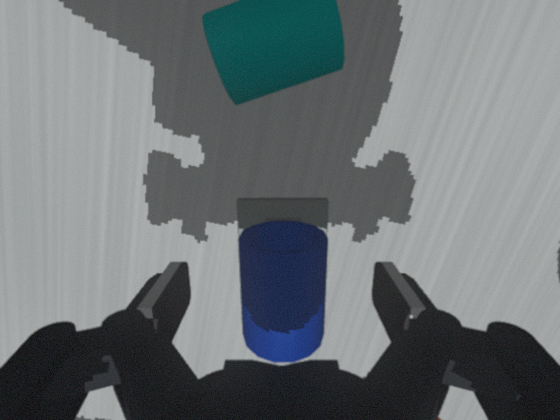

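The blue spacer is centred between the fingers (283,290) and aligned with them. I'll close on it.

```bash
python3 -m crank '[[0,0,0,0,130],[0,0,0,0,200],[0,0,0,0,255],[0,0,0,0,255],[0,0,0,0,255],[0,0,0,0,255]]'
python3 - <<'E'
from h import *
goto([.5281,-.145,.0265],102.3)
E
```

```text
time_s: 3.68
tool_pos: [0.5287, -0.145, 0.0262]
tool_rot: [0.627, 0.779, 0.001, 0.001]
wrist_force: [2.9, 0.8, 5.7]
width: 0.435
t 3.67 pos [ 0.5287 -0.145   0.0262] yaw 102.29 zax [ 2.1e-03 -2.0e-04 -1.0e+00] rows d cm [ 0.01 -0.06 -0.03] turn -0.01 w 0.435 F [2.9 0.8 5.7]
```

```bash
python3 -m crank '[[0,0,-2,0,255],[0,0,-5,0,255],[0,0,-9,0,255],[0,0,-12,0,255],[0,0,-12,0,255]]'; sed -i '/47,180/s/(T,t(47,180),(-55,-35,12)),//' fit.py; python3 fit.py | head -12
python3 - <<'E'
from h import *
q=[.62,.172];a=np.radians(-107)
goto([q[0]+.22*np.cos(a),q[1]+.22*np.sin(a),.146],73)
E
```

```text
time_s: 4.3
tool_pos: [0.5286, -0.1453, 0.1473]
tool_rot: [0.627, 0.779, 0.0, 0.001]
wrist_force: [0.2, 0.8, -1.5]
width: 0.428
1.5597831959547364 [ 0.62669275  0.170636   -1.90081597] -108.90873266118025
1.5597831959526776 [0.62669274 0.17063601 4.38236942] 251.09127214683684
1.5597831959527646 [ 0.62669274  0.17063601 -1.9008159 ] -108.90872873373506
1.5597831959526263 [0.62669274 0.17063601 4.38236942] 251.09127224591285
[[ 1.  -0.6]
 [ 0.4 -0.6]
 [-0.7  0.5]
 [-0.7 -0.7]
 [-0.  -0.3]]
[[ 0.5416 -0.1192  0.045 ]
 [ 0.5496 -0.1666  0.045 ]
 [ 0.5139 -0.1749  0.045 ]
t 4.3 pos [ 0.5286 -0.1453  0.1473] yaw 102.27 zax [ 0.0028 -0.0011 -1.    ] rows d cm [9.87 4.92 0.13] turn 29.27 w 0.428 F [ 0.2  0.8 -1.5]
```

```bash
python3 -m crank '[[4,2,0,10,255],[8,4,0,20,255],[9.9,4.9,0,30,255],[9.9,4.9,0,30,255],[9.9,4.9,0,30,255],[9.9,4.9,0,30,255]]';python3 - <<'E'
from h import *
import pickle
c=cams.calibration('wrist')
i=cams.grab_frame('wrist')[:,:,::-1];cv2.imwrite('pics/w4.png',i)
pickle.dump(c,open('w4.pkl','wb'))
goto([0,0,0],0)
E
```

```text
time_s: 5.05
tool_pos: [0.5543, -0.0387, 0.1449]
tool_rot: [0.807, 0.59, -0.0, -0.0]
wrist_force: [0.4, -0.4, -0.8]
width: 0.429
t 5.1 pos [ 0.5544 -0.0387  0.1451] yaw 72.29 zax [-3.e-04 -1.e-04 -1.e+00] rows d cm [-13.18 -53.99  14.52] turn 72.29 w 0.427 F [-0.3  0.  -1.1]
```

View pics/w4.png

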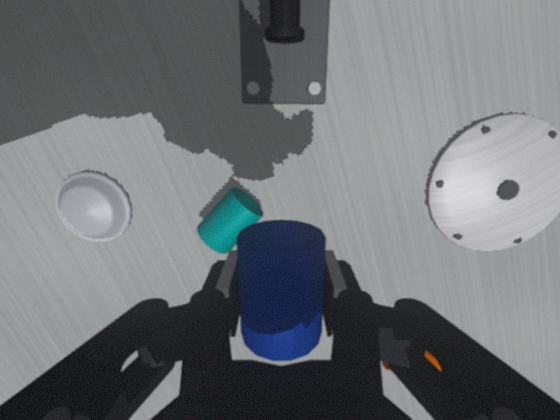

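```bash
python3 -m crank '[[5,0,-1,0,255],[10,0,-2,0,255],[11,0,-2,0,255],[11,0,-2,0,255],[11,0,-2,0,255],[11,0,-2,0,255]]';python3 - <<'E'
from h import *
import pickle
c=cams.calibration('wrist')
i=cams.grab_frame('wrist')[:,:,::-1];cv2.imwrite('pics/w5.png',i)
pickle.dump(c,open('w5.pkl','wb'))
goto([0,0,0],0)
crop(i,200,0,400,220,2.7,'w5c.png')
E
```

```text
time_s: 5.85
tool_pos: [0.5879, 0.0658, 0.1652]
tool_rot: [0.808, 0.589, -0.0, -0.0]
wrist_force: [0.3, -0.7, -0.8]
width: 0.433
t 5.9 pos [0.5879 0.066  0.1653] yaw 72.21 zax [-1.e-04 -1.e-04 -1.e+00] rows d cm [-24.25 -53.96  16.53] turn 72.21 w 0.427 F [ 0.5 -0.4 -0.4]
```

View pics/w5.png

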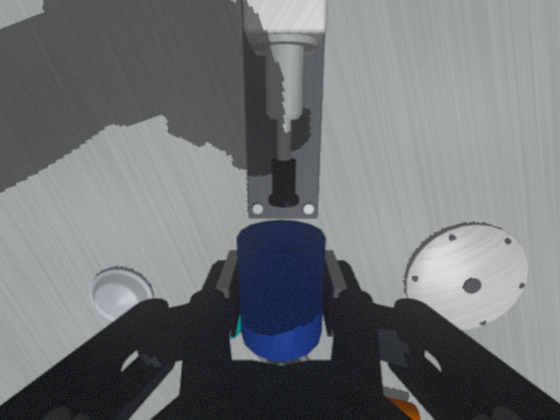

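View pics/w5c.png

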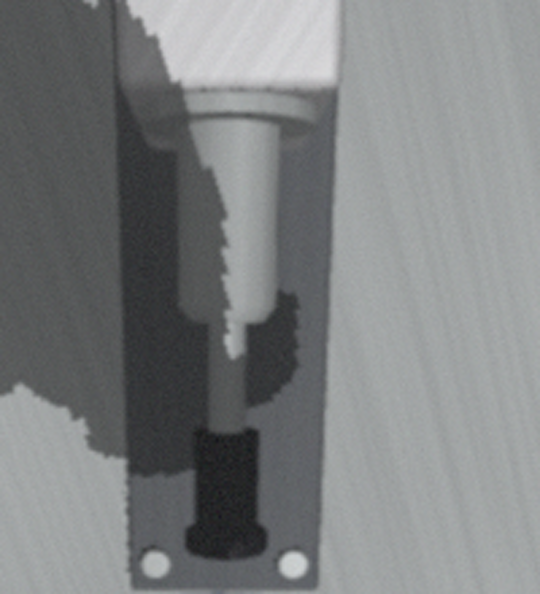

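```bash
cat > fit2.py <<'E'
from h import *
import pickle
from scipy.optimize import least_squares
c=pickle.load(open('w5.pkl','rb'))
w=lambda x,y:np.array((200+(x-.85)/2.7,(y-.85)/2.7))
g=[(w(318,590),(145,35,12),3),(w(132,590),(145,-35,12),3),(w(226.5,558),(109,0,87),3),(w(226.5,430),(75,0,84),3),
 (w(228,230),(30,0,75),1),(w(226.5,470),(89,0,75),1),(w(229,116),(0,0,97),3)]
def P(q,p):
    k,n=np.cos(q[2]),np.sin(q[2]);x,y,z=np.array(p)/1000;return np.array([q[0]+k*x-n*y,q[1]+n*x+k*y,z])
def res(q,full=0): return np.concatenate([(proj(c,P(q,p))[0]-uv)[:(2 if m==3 else 1)] for uv,p,m in g])
r=least_squares(res,[.625,.171,-1.89]);print(r.x.round(4),np.degrees(r.x[2]),r.fun.round(1))
print((np.linalg.inv(r.jac.T@r.jac).diagonal()**.5*.5).round(4))
E
python3 fit2.py;python3 - <<'E'
from h import *
import pickle
c=pickle.load(open('w5.pkl','rb'))
s=sensors.read_state();r=R.from_quat(s['tool_rot'])
# predicted outline of held spacer
p=s['tool_pos']+[0,0,.0187]
print(hull(c,cyl(p[0],p[1],p[2],np.radians(72.2),.05,.019)).round(0)[::6].tolist())
E
```

```text
[ 0.6248  0.1747 -1.8832] -107.89814663523383 [ 0.4  0.5 -0.6  0.4  0.1  1.1  0.2  1.9 -0.2  0.  -0.  -2.7]
[0.0002 0.0002 0.0027]
[[327.0, 238.0], [310.0, 356.0], [277.0, 364.0], [247.0, 351.0], [237.0, 234.0], [253.0, 223.0], [283.0, 219.0], [312.0, 224.0], [327.0, 236.0]]
```

```bash
cat >> h.py <<'E'
Q=np.array([.6248,.1747]);YG=-107.9
def gp(x,z,y=0):
    a=np.radians(YG);return [Q[0]+x*np.cos(a)-y*np.sin(a),Q[1]+x*np.sin(a)+y*np.cos(a),z]
E
python3 - <<'E'
from h import *
goto(gp(.155,.0563),72.1)
E
```

```text
t 5.9 pos [0.5879 0.066  0.1653] yaw 72.21 zax [-1.e-04 -1.e-04 -1.e+00] rows d cm [-4.02  0.16 10.9 ] turn 0.11 w 0.427 F [ 0.5 -0.4 -0.4]
```

```bash
python3 -m crank '[[-3,0.1,0,0,255],[-4,0.15,3,0,255],[-4,0.15,6,0,255],[-4,0.15,9,0,255],[-4,0.15,10.9,0,255],[-4,0.15,10.9,0,255],[-4,0.15,10.9,0,255]]';python3 - <<'E'
from h import *
import pickle
goto(gp(.155,.0563),72.1)
c=cams.calibration('wrist')
i=cams.grab_frame('wrist')[:,:,::-1];cv2.imwrite('pics/w6.png',i)
j=cams.grab_frame('side')[:,:,::-1];cv2.imwrite('pics/s6.png',j)
pickle.dump(c,open('w6.pkl','wb'))
crop(j,235,125,325,235,5,'s6c.png')
S=cams.calibration('side')
s=sensors.read_state();p=s['tool_pos']+[0,0,.0187]
H=hull(S,cyl(*p,np.radians(72.1),.05,.019));print(H.min(0),H.max(0))
E
```

```text
time_s: 6.78
tool_pos: [0.578, 0.0284, 0.0575]
tool_rot: [0.808, 0.59, 0.001, 0.0]
wrist_force: [0.3, 0.2, 0.4]
width: 0.433
t 6.78 pos [0.578  0.0284 0.0575] yaw 72.27 zax [ 1.5e-03  1.0e-04 -1.0e+00] rows d cm [-0.14 -0.05  0.12] turn 0.17 w 0.433 F [0.3 0.2 0.4]
[265.56384 169.09967] [284.42142 195.56432]
```

View pics/w6.png

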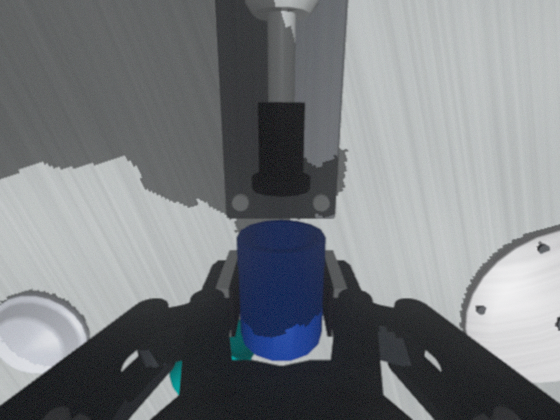

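View pics/s6c.png

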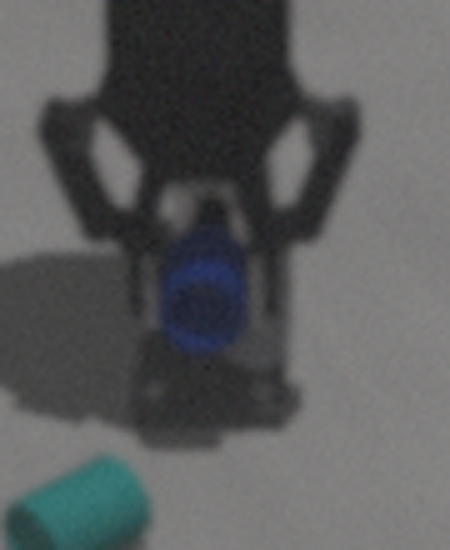

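Run:
```python
from h import *
goto(gp(.155,.0563),72.1)
cams.grab_frame('top');goto(gp(.155,.0563),72.1)
cams.grab_frame('top');goto(gp(.155,.0563),72.1)
```

```text
t 6.88 pos [0.5782 0.0285 0.0577] yaw 72.28 zax [ 2.e-03  1.e-04 -1.e+00] rows d cm [-0.15 -0.06  0.14] turn 0.18 w 0.429 F [-0.2 -0.8 -0.5]
t 6.92 pos [0.5781 0.0285 0.0575] yaw 72.28 zax [ 1.9e-03  1.0e-04 -1.0e+00] rows d cm [-0.15 -0.05  0.12] turn 0.18 w 0.429 F [-0.3  0.4 -0.5]
t 6.97 pos [0.5779 0.0285 0.0573] yaw 72.28 zax [ 1.5e-03  1.0e-04 -1.0e+00] rows d cm [-0.14 -0.04  0.1 ] turn 0.18 w 0.433 F [-0.8  1.  -0.5]
```

```bash
python3 -m crank '[[0,-0.05,0.12,0.2,255],[1,-0.05,0.12,0.2,255],[2,-0.05,0.12,0.2,255],[3,-0.05,0.12,0.2,255],[4,-0.05,0.12,0.2,255],[5,-0.05,0.12,0.2,255],[6,-0.05,0.12,0.2,255],[6.5,-0.05,0.12,0.2,255]]';python3 - <<'E'
from h import *
import pickle
cams.grab_frame('top')
goto(gp(.025,.0563),72.1)
c=cams.calibration('wrist')
i=cams.grab_frame('wrist')[:,:,::-1];cv2.imwrite('pics/w7.png',i)
goto(gp(.025,.0563),72.1)
E
```

```text
time_s: 7.98
tool_pos: [0.5969, 0.0912, 0.0551]
tool_rot: [0.809, 0.588, 0.0, -0.0]
wrist_force: [-0.3, 0.2, -0.0]
width: 0.428
t 8.03 pos [0.5969 0.0914 0.055 ] yaw 72.11 zax [ 0.e+00  1.e-04 -1.e+00] rows d cm [ 6.28  0.09 -0.13] turn 0.01 w 0.431 F [ 0.1 -0.6 -1.2]
t 8.07 pos [0.5968 0.091  0.055 ] yaw 72.11 zax [-0. -0. -1.] rows d cm [ 6.33  0.09 -0.13] turn 0.01 w 0.434 F [-0.8 -0.1 -1.1]
```

View pics/w7.png

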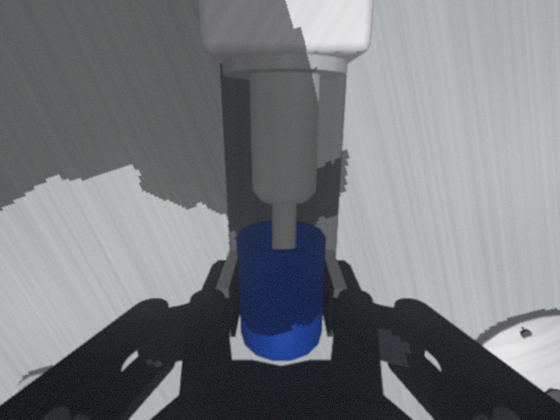

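```bash
python3 -m crank '[[0,0.1,-0.12,0,255],[0,0.1,-0.12,0,255],[0,0.1,-0.12,0,255]]';python3 - <<'E'
from h import *
goto(gp(.025,.0563),72.1)
i=cams.grab_frame('wrist')[:,:,::-1];cv2.imwrite('pics/w8.png',i)
goto(gp(.025,.0563),72.1)
crop(i,180,150,380,370,2.7,'w8c.png')
E
```

```text
time_s: 8.45
tool_pos: [0.5977, 0.0899, 0.0564]
tool_rot: [0.809, 0.588, 0.0, 0.0]
wrist_force: [-0.3, -0.1, -0.6]
width: 0.429
t 8.45 pos [0.5977 0.0899 0.0564] yaw 72.05 zax [ 1.e-04  0.e+00 -1.e+00] rows d cm [ 6.4  -0.03  0.01] turn -0.05 w 0.429 F [-0.3 -0.1 -0.6]
t 8.5 pos [0.5976 0.09   0.0563] yaw 72.06 zax [ 0.  0. -1.] rows d cm [ 6.4  -0.02  0.  ] turn -0.04 w 0.426 F [ 0.4  0.  -0. ]
```

View pics/w8c.png

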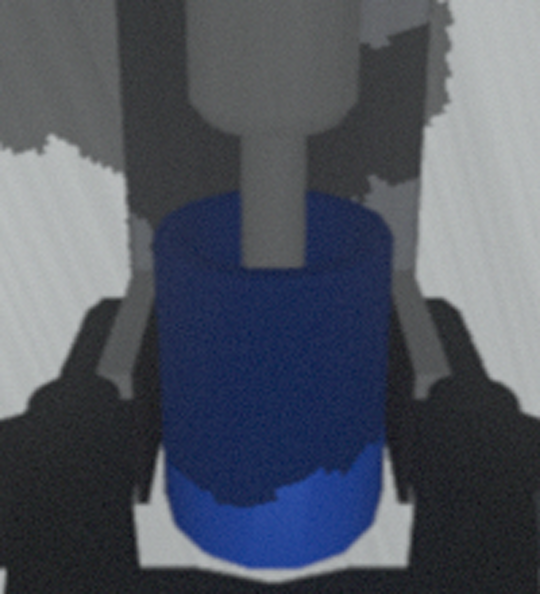

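```bash
python3 -m crank '[[0.8,0,0,0,255],[1.6,0,0,0,255],[2.1,0,0,0,255],[2.6,0,0,0,255],[3.1,0,0,0,255]]';python3 - <<'E'
from h import *
goto(gp(.025,.0563),72.1)
i=cams.grab_frame('wrist')[:,:,::-1];cv2.imwrite('pics/w9.png',i)
goto(gp(.025,.0563),72.1)
crop(i,180,150,380,370,2.7,'w9c.png')
E
```

```text
time_s: 9.12
tool_pos: [0.6073, 0.12, 0.0562]
tool_rot: [0.809, 0.588, -0.0, -0.0]
wrist_force: [-0.3, -0.3, -0.8]
width: 0.433
t 9.12 pos [0.6073 0.12   0.0562] yaw 72.08 zax [-1.e-04 -0.e+00 -1.e+00] rows d cm [ 3.24 -0.01 -0.01] turn -0.02 w 0.433 F [-0.3 -0.3 -0.8]
t 9.18 pos [0.6074 0.1205 0.0562] yaw 72.1 zax [ 1.e-04  2.e-04 -1.e+00] rows d cm [ 3.19 -0.01 -0.01] turn -0.0 w 0.431 F [-0.2  0.  -0.9]
```

View pics/w9c.png

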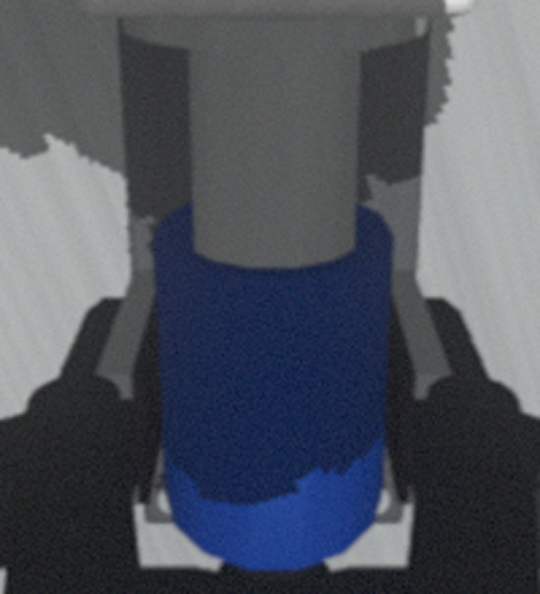

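The spigot is inside the spacer and centred: spigot edges at 190 and 357, spacer edges at 153 and 393. There is no contact force, so I'll continue.

```bash
python3 -m crank '[[0.8,0,0,0,255],[1.6,0,0,0,255],[2.3,0,0,0,255],[2.7,0,0,0,255],[3.0,0,0,0,255],[3.0,0,0,0,255]]';python3 - <<'E'
from h import *
goto(gp(.025,.0563),72.1)
E
```

```text
time_s: 9.93
tool_pos: [0.6164, 0.1483, 0.0562]
tool_rot: [0.809, 0.588, -0.0, -0.0]
wrist_force: [-0.8, -0.6, -1.4]
width: 0.433
t 9.93 pos [0.6164 0.1483 0.0562] yaw 72.09 zax [-1.e-04 -0.e+00 -1.e+00] rows d cm [ 0.27 -0.01 -0.01] turn -0.01 w 0.433 F [-0.8 -0.6 -1.4]
```

```bash
python3 -m crank '[[0.15,0,0,0,255],[0.25,0,0,0,255],[0.25,0,0,0,255]]';python3 -m crank '[[0.1,0,0,0,255],[0.1,0,0,0,255]]'
```

```text
time_s: 10.3
tool_pos: [0.6172, 0.1504, 0.0563]
tool_rot: [0.809, 0.588, -0.0, 0.0]
wrist_force: [-0.4, -1.7, -1.1]
width: 0.431
time_s: 10.55
tool_pos: [0.6171, 0.1505, 0.0563]
tool_rot: [0.809, 0.588, -0.001, 0.001]
wrist_force: [-2.6, -5.5, 1.2]
width: 0.433
```

```bash
python3 -m crank '[[0.1,0,0,0,255],[0.1,0,0,0,255]]';python3 -m crank '[[0.1,0,0,0,255],[0.1,0,0,0,255]]';python3 - <<'E'
from h import *
goto(gp(.025,.0563),72.1)
i=cams.grab_frame('wrist')[:,:,::-1];cv2.imwrite('pics/w10.png',i)
crop(i,180,150,380,370,2.7,'w10c.png')
E
```

```text
time_s: 10.8
tool_pos: [0.6171, 0.1505, 0.0563]
tool_rot: [0.809, 0.588, -0.002, 0.001]
wrist_force: [-4.2, -10.9, 2.9]
width: 0.431
time_s: 11.05
tool_pos: [0.6171, 0.1505, 0.0563]
tool_rot: [0.809, 0.587, -0.002, 0.001]
wrist_force: [-6.3, -15.0, 3.5]
width: 0.432
t 11.05 pos [0.6171 0.1505 0.0563] yaw 71.95 zax [-0.0021 -0.0051 -1.    ] rows d cm [ 0.04 -0.02 -0.  ] turn -0.15 w 0.432 F [ -6.3 -15.    3.5]
```

View pics/w10c.png

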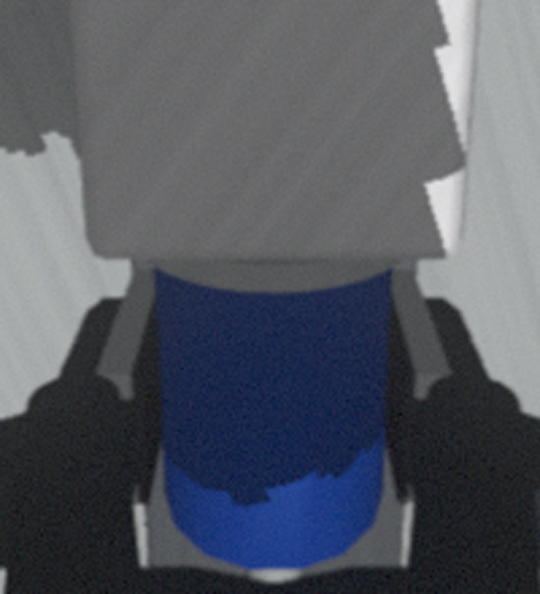

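```bash
python3 -m crank '[[-0.35,0,0,0,255],[-0.35,0,0,0,120],[-0.35,0,0,0,0],[-0.35,0,0,0,0],[-0.35,0,0,0,0],[-0.35,0,0,0,0]]';python3 - <<'E'
from h import *
goto(gp(.025,.0563),72.1)
i=cams.grab_frame('wrist')[:,:,::-1];cv2.imwrite('pics/w11.png',i)
goto(gp(.090,.0563),72.1)
E
```

```text
time_s: 11.85
tool_pos: [0.617, 0.1502, 0.0563]
tool_rot: [0.809, 0.588, 0.0, -0.0]
wrist_force: [-0.8, -0.4, 0.0]
width: 1.0
t 11.85 pos [0.617  0.1502 0.0563] yaw 72.08 zax [-0.  0. -1.] rows d cm [ 0.07 -0.01 -0.  ] turn -0.02 w 1.0 F [-0.8 -0.4  0. ]
t 11.9 pos [0.617  0.1502 0.0563] yaw 72.08 zax [ 0.e+00  1.e-04 -1.e+00] rows d cm [-6.43 -0.01 -0.  ] turn -0.02 w 1.002 F [-0.2  0.4  0.2]
```

View pics/w11.png

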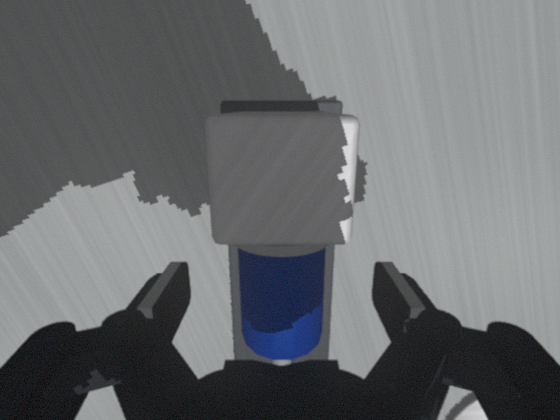

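```bash
python3 -m crank '[[-1,0,0,0,0],[-2.5,0,0,0,0],[-4,0,0,0,0],[-5.5,0,0,0,0],[-6.4,0,0,0,0],[-6.4,0,0,0,0],[-6.4,0,0,0,0],[-6.4,0,0,0,0]]';python3 - <<'E'
from h import *
goto(gp(.090,.0563),72.1)
i=cams.grab_frame('wrist')[:,:,::-1];cv2.imwrite('pics/w12.png',i)
goto(gp(.090,.0563),72.1)
E
```

```text
time_s: 12.9
tool_pos: [0.5974, 0.0896, 0.0562]
tool_rot: [0.808, 0.589, 0.0, -0.0]
wrist_force: [-1.0, 0.5, 0.1]
width: 0.997
t 12.9 pos [0.5974 0.0896 0.0562] yaw 72.11 zax [ 0.e+00  1.e-04 -1.e+00] rows d cm [-0.07 -0.01 -0.01] turn 0.01 w 0.997 F [-1.   0.5  0.1]
t 12.95 pos [0.5974 0.0896 0.0562] yaw 72.11 zax [-1.e-04  0.e+00 -1.e+00] rows d cm [-0.06 -0.01 -0.01] turn 0.01 w 1.002 F [ 0.1 -0.3  0.2]
```

View pics/w12.png

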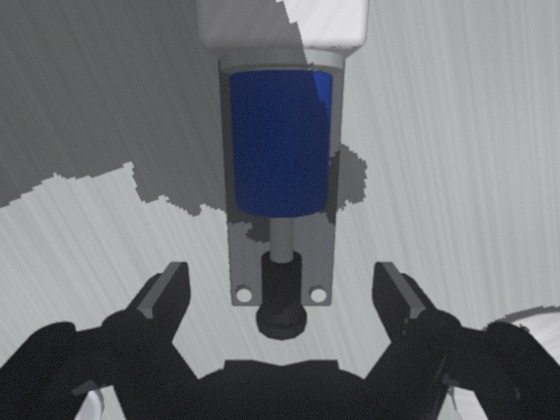

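```bash
python3 -m crank '[[-0.05,0,0,0,150],[-0.05,0,0,0,255],[-0.05,0,0,0,255],[-0.05,0,0,0,255],[-0.05,0,0,0,255],[-0.05,0,0,0,255],[-0.05,0,0,0,255]]';python3 - <<'E'
from h import *
goto(gp(.089,.0563),72.1)
c=cams.calibration('wrist')
i=cams.grab_frame('wrist')[:,:,::-1];cv2.imwrite('pics/w13.png',i)
goto(gp(.144,.0563),72.1)
for p in([.05,.0925],[.05,.0940],[0,.097],[.0,.0925],[.075,.084],[.109,.087]): print(p,proj(c,gp(*p)).round(1))
E
```

```text
time_s: 13.82
tool_pos: [0.5973, 0.0887, 0.0565]
tool_rot: [0.809, 0.588, 0.0, 0.0]
wrist_force: [0.0, -0.2, 1.9]
width: 0.187
t 13.82 pos [0.5973 0.0887 0.0565] yaw 72.08 zax [ 3.e-04  0.e+00 -1.e+00] rows d cm [ 0.13 -0.02  0.02] turn -0.02 w 0.187 F [ 0.  -0.2  1.9]
t 13.88 pos [0.5973 0.0887 0.0565] yaw 72.07 zax [ 3.e-04  0.e+00 -1.e+00] rows d cm [-5.38 -0.02  0.02] turn -0.03 w 0.186 F [-0.2 -0.3  2.7]
[0.05, 0.0925] [[281.1 214. ]]
[0.05, 0.094] [[281.1 215.4]]
[0, 0.097] [[281.   58.6]]
[0.0, 0.0925] [[281.   60.8]]
[0.075, 0.084] [[281.1 265.3]]
[0.109, 0.087] [[281.2 339.7]]
```

View pics/w13.png

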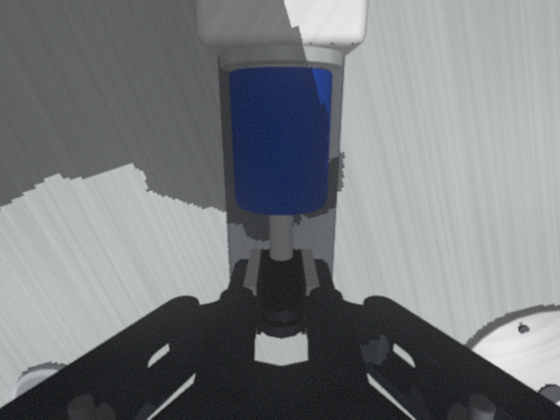

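Run:
```python
from h import *
i=cv2.imread('pics/w13.png');crop(i,190,30,380,270,2.5,'w13c.png')
c=cams.calibration('wrist')
s=sensors.read_state();print(c['eye'],s['tool_pos'])
```

```text
[0.62065931 0.16185975 0.19829804] [0.59729215 0.08874455 0.05646059]
```

View pics/w13c.png

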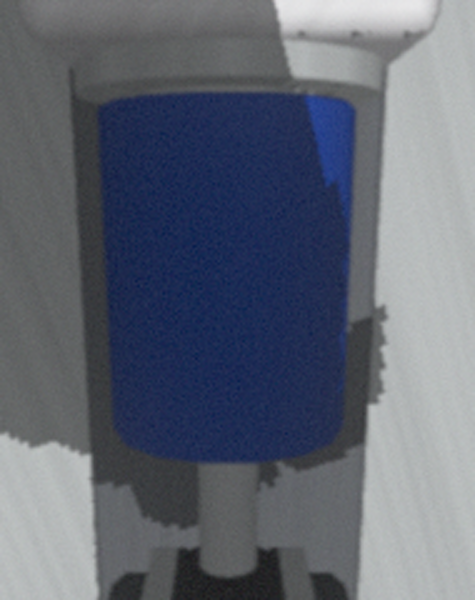

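Run:
```python
from h import *
i=cv2.imread('pics/w13.png')[40:90,215:350].astype(float)
i=np.clip((i-30)*2.2,0,255).astype(np.uint8)
cv2.imwrite('pics/w13d.png',cv2.resize(i,None,fx=5.8,fy=5.8,interpolation=cv2.INTER_CUBIC))
```

```text
(no output)
```

View pics/w13d.png

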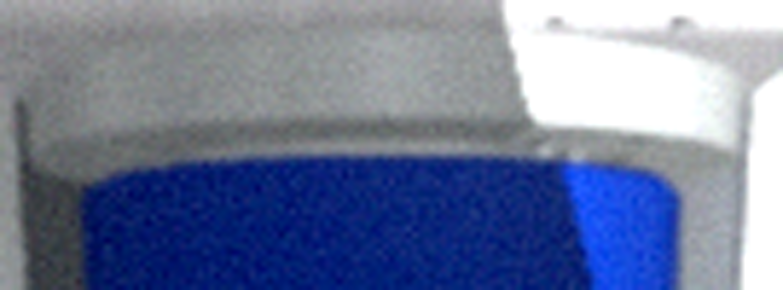

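The spacer looks seated, with at most about 0.5 mm of doubt from backing off before release. There is plenty of time, so I'll grip it again, push, and release while still pushing.

```bash
python3 -m crank '[[0,0,0,0,100],[0,0,0,0,0],[0,0,0,0,0],[0,0,0,0,0],[0,0,0,0,0]]'; python3 -m crank '[[1.5,0,0,0,0],[3,0,0,0,0],[4.5,0,0,0,0],[6,0,0,0,0],[6.2,0,0,0,0],[6.2,0,0,0,255],[6.2,0,0,0,255],[6.2,0,0,0,255]]';  python3 -m crank '[[0,0,0,0,255],[0,0,0,0,255],[0.1,0,0,0,255],[0.2,0,0,0,255],[0.3,0,0,0,255],[0.3,0,0,0,255]]'
```

```text
time_s: 14.5
tool_pos: [0.5972, 0.0887, 0.0563]
tool_rot: [0.809, 0.588, 0.0, 0.0]
wrist_force: [-0.3, -0.1, 0.4]
width: 0.997
time_s: 15.5
tool_pos: [0.6164, 0.1473, 0.0567]
tool_rot: [0.809, 0.588, 0.0, 0.0]
wrist_force: [-1.9, -0.2, 0.2]
width: 0.43
time_s: 16.25
tool_pos: [0.6166, 0.1483, 0.0566]
tool_rot: [0.809, 0.588, -0.002, 0.001]
wrist_force: [-5.3, -13.0, 8.4]
width: 0.431
```

```bash
python3 -m crank '[[0,0,0,0,120],[0,0,0,0,0],[0,0,0,0,0],[0,0,0,0,0],[0,0,0,0,0]]'
python3 - <<'E'
from h import *
goto(gp(.090,.0563),72.1)
E
```

```text
time_s: 16.88
tool_pos: [0.6172, 0.1507, 0.0562]
tool_rot: [0.809, 0.588, 0.0, -0.0]
wrist_force: [0.3, -0.5, -0.3]
width: 1.0
t 16.88 pos [0.6172 0.1507 0.0562] yaw 72.09 zax [-0.e+00  1.e-04 -1.e+00] rows d cm [-6.48 -0.01 -0.01] turn -0.01 w 1.0 F [ 0.3 -0.5 -0.3]
```

```bash
python3 -m crank '[[-1,0,0,0,0],[-2.5,0,0,0,0],[-4,0,0,0,0],[-5.5,0,0,0,0],[-6.5,0,0,0,0],[-6.5,0,0,0,0],[-6.5,0,0,0,0],[-6.5,0,0,0,0]]';python3 - <<'E'
from h import *
c=cams.calibration('wrist')
f=cams.grab_frame('wrist')[:,:,::-1]
goto(gp(.090,.0563),72.1)
i=f[40:90,215:350].astype(float)
i=np.clip((i-30)*2.2,0,255).astype(np.uint8)
cv2.imwrite('pics/w14d.png',cv2.resize(i,None,fx=5.8,fy=5.8,interpolation=cv2.INTER_CUBIC))
E
python3 -m crank '[[0,0,0,0,150],[0,0,0,0,255],[0,0,0,0,255],[0,0,0,0,255],[0,0,0,0,255],[0,0,0,0,255]]'
```

```text
time_s: 17.88
tool_pos: [0.5973, 0.0891, 0.0562]
tool_rot: [0.808, 0.589, 0.0, -0.0]
wrist_force: [-0.3, 0.5, -0.2]
width: 0.998
t 17.93 pos [0.5973 0.0892 0.0562] yaw 72.11 zax [-1.e-04  0.e+00 -1.e+00] rows d cm [-0.01 -0.01 -0.01] turn 0.01 w 1.0 F [-0.2  0.5  0.3]
time_s: 18.68
tool_pos: [0.5973, 0.0887, 0.0565]
tool_rot: [0.809, 0.588, 0.0, 0.0]
wrist_force: [-0.3, 0.2, 2.2]
width: 0.189
```

View pics/w14d.png

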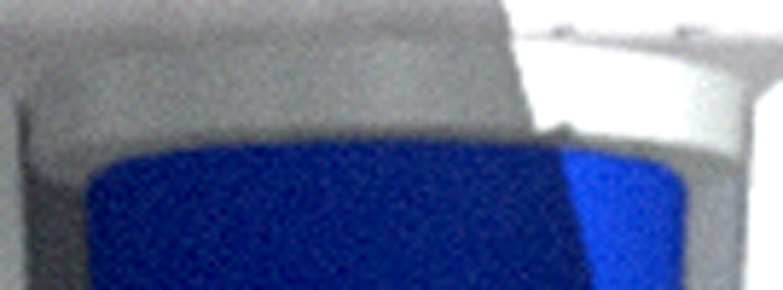

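```bash
python3 -m crank '[[-0.6,0,0,0,255],[-1.3,0,0,0,255],[-2.1,0,0,0,255],[-2.9,0,0,0,255],[-3.7,0,0,0,255],[-4.5,0,0,0,255],[-5.1,0,0,0,255],[-5.1,0,0,0,255]]';python3 - <<'E'
from h import *
cams.grab_frame('top')
a=np.radians(YG);T=[.5973+.055*np.cos(a),.0887+.055*np.sin(a),.0563]
goto(T,72.1)
i=cams.grab_frame('wrist')[:,:,::-1];cv2.imwrite('pics/w15.png',i)
goto(T,72.1)
E
```

```text
time_s: 19.68
tool_pos: [0.5818, 0.0409, 0.0565]
tool_rot: [0.808, 0.589, 0.001, -0.001]
wrist_force: [3.0, 10.0, 0.1]
width: 0.191
t 19.73 pos [0.5818 0.0411 0.0565] yaw 72.11 zax [ 0.0011  0.0025 -1.    ] rows d cm [-0.49  0.01  0.01] turn 0.01 w 0.187 F [ 3.2  8.7 -0.3]
t 19.77 pos [0.5818 0.0412 0.0565] yaw 72.12 zax [ 0.0011  0.0026 -1.    ] rows d cm [-0.5   0.01  0.01] turn 0.02 w 0.189 F [2.2 8.3 0.8]
```

View pics/w15.png

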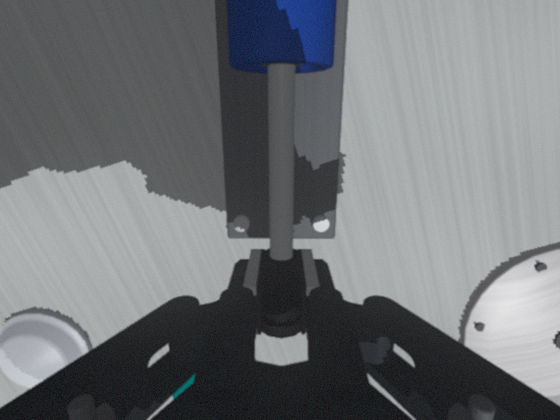

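```bash
python3 -m crank '[[-0.3,0,0,0,255],[-0.5,0,0,0,255],[-0.5,0,0,0,255],[-0.5,0,0,0,255]]';python3 - <<'E'
from h import *
a=np.radians(YG);T=[.5973+.055*np.cos(a),.0887+.055*np.sin(a),.0563]
goto(T,72.1)
f=cams.grab_frame('wrist')[:,:,::-1];cv2.imwrite('pics/w16.png',f)
goto(T,72.1)
i=f[20:130,215:350].astype(float)
i=np.clip((i-15)*2.2,0,255).astype(np.uint8)
cv2.imwrite('pics/w16d.png',cv2.resize(i,None,fx=5.4,fy=5.4,interpolation=cv2.INTER_CUBIC))
E
```

```text
time_s: 20.27
tool_pos: [0.5804, 0.0366, 0.0565]
tool_rot: [0.808, 0.589, 0.001, -0.001]
wrist_force: [3.7, 10.0, -0.0]
width: 0.191
t 20.27 pos [0.5804 0.0366 0.0565] yaw 72.13 zax [ 0.0012  0.0027 -1.    ] rows d cm [-0.02  0.01  0.02] turn 0.03 w 0.191 F [ 3.7 10.  -0. ]
t 20.32 pos [0.5804 0.0366 0.0565] yaw 72.13 zax [ 0.0012  0.0027 -1.    ] rows d cm [-0.02  0.01  0.02] turn 0.03 w 0.187 F [2.8 9.2 0. ]
```

View pics/w16d.png

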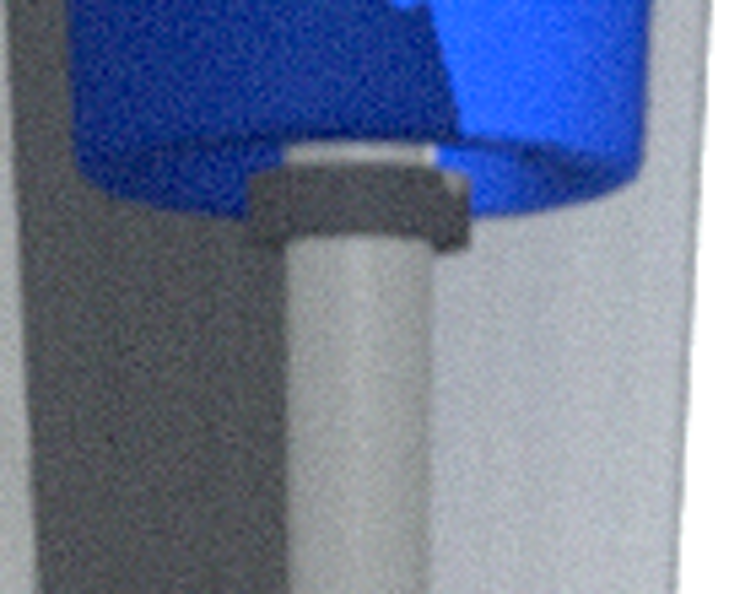

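Run:
```python
from h import *
c=cams.calibration('wrist')
for d in(0,.001,.002):
  print(d,[proj(c,gp(*p)).round(1)[0,1] for p in([.05,.0925],[.05,.088],[.05+d,.0825],[.054+d,.0825])])
print(proj(c,gp(.05,.0735,.019)),proj(c,gp(.05,.0735,-.019)),proj(c,gp(.05,.075,.0075)),proj(c,gp(.05,.075,-.0075)),proj(c,gp(.054,.075,.0075)))
goto([0,0,0],0)
```

```text
0 [np.float64(43.2), np.float64(46.0), np.float64(49.1), np.float64(62.1)]
0.001 [np.float64(43.2), np.float64(46.0), np.float64(52.4), np.float64(65.4)]
0.002 [np.float64(43.2), np.float64(46.0), np.float64(55.6), np.float64(68.6)]
[[333.78736625  53.457191  ]] [[228.90441988  53.45478334]] [[302.30687926  52.79963559]] [[260.38702334  52.79871671]] [[302.07318403  65.0097819 ]]
t 20.32 pos [0.5804 0.0366 0.0565] yaw 72.13 zax [ 0.0012  0.0027 -1.    ] rows d cm [-21.31 -54.12   5.56] turn 72.13 w 0.187 F [2.8 9.2 0. ]
```

```bash
python3 -m crank '[[-0.05,0,0,0,255],[-0.05,0,0,0,255],[-0.05,0,0,0,255],[-0.05,0,0,0,255]]';python3 - <<'E'
from h import *
a=np.radians(YG);T=[.5973+.055*np.cos(a),.0887+.055*np.sin(a),.0563]
goto(T,72.1)
f=cams.grab_frame('wrist')[:,:,::-1];cv2.imwrite('pics/w17.png',f)
j=cams.grab_frame('top')[:,:,::-1]
goto(T,72.1)
i=f[20:130,215:350].astype(float)
i=np.clip((i-15)*2.2,0,255).astype(np.uint8)
cv2.imwrite('pics/w17d.png',cv2.resize(i,None,fx=5.4,fy=5.4,interpolation=cv2.INTER_CUBIC))
E
```

```text
time_s: 20.82
tool_pos: [0.5803, 0.0362, 0.0565]
tool_rot: [0.808, 0.589, 0.001, -0.001]
wrist_force: [2.5, 9.5, -0.3]
width: 0.188
t 20.82 pos [0.5803 0.0362 0.0565] yaw 72.13 zax [ 0.0013  0.0029 -1.    ] rows d cm [0.02 0.01 0.02] turn 0.03 w 0.188 F [ 2.5  9.5 -0.3]
t 20.93 pos [0.5803 0.0362 0.0564] yaw 72.13 zax [ 0.0012  0.0029 -1.    ] rows d cm [0.02 0.01 0.01] turn 0.03 w 0.184 F [ 3.4 10.4 -0.1]
```

View pics/w17d.png

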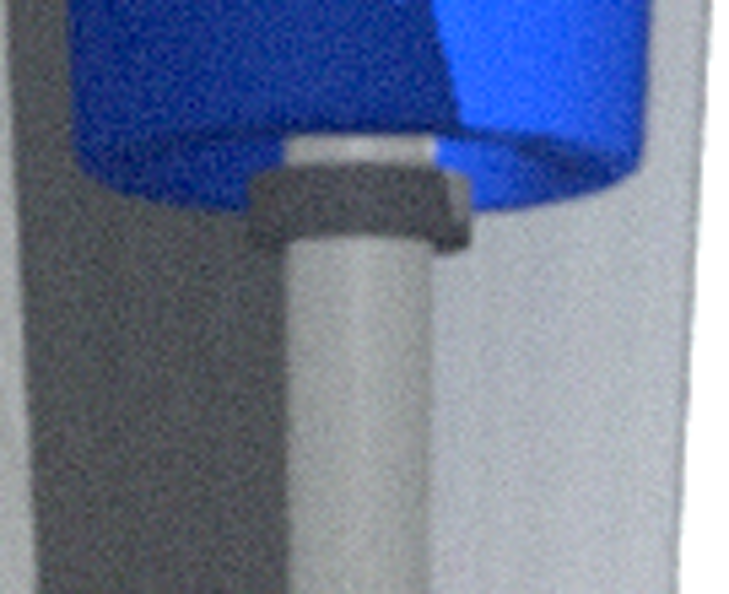

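View pics/w17.png

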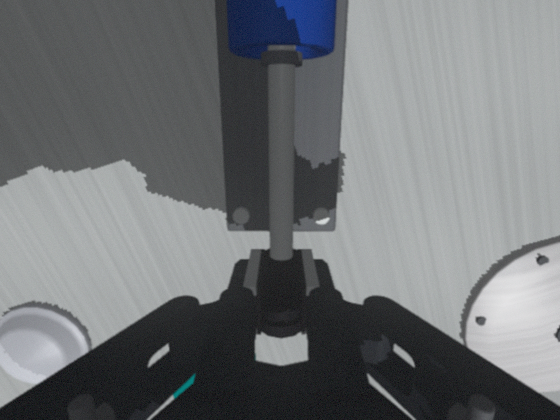

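Run:
```python
from bench import workorder,sensors
print(workorder.finish_job());print(sensors.read_state()['time_s'])
```

```text
the job is handed in; nothing more can be done
None
the job is handed in; nothing more can be done
```

The spacer is home against the shoulder and released. The rod is held with the mark ring flush at the spacer's outer rim. I handed the job in at about 21 s, still gripping the knob.

- **Spacer:** I lifted the blue spacer from the cradle, slid it over the knob onto the spigot and let go. The close-up then showed a gap of roughly 0.8 mm at the shoulder, because I had backed off slightly before opening the jaws. I gripped it again, pushed with about 14 N and released while still pushing. The next close-up showed no gap.
- **Rod:** The gripper moved 55.2 mm from the rod's rest position, and the wrist read about 10 N of spring pull. In the last picture, the distance from the rim to the ring's inner edge was about 6.1 px, against 5.9 px expected when flush, which is within about 0.1 mm.
- **One disagreement:** Along the spigot, the wrist camera's scale was about 2% off from the known dimensions. I therefore judged the seating and the mark by comparing edges within the same picture.
- **Other parts:** I did not touch the throttle, hub cover, lens or the orange and turquoise look-alikes.

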